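# Sort and pack lopsided cast brackets at the storage port

## Robot

A 7-joint arm with a two-finger parallel gripper is mounted at the origin on the work surface. World frame = base frame: x ahead of the robot, y to its left, z up, the work surface at z = 0. Lengths are in mm, angles in rad, forces in N, time in s.
With the tool pointing down it reaches from about 400 to 925 mm from the base axis. Payload 5.6 kg.
Tool frame: the origin (TCP) lies at the very end of the fingers, on their centre line; the grasp point (between the pads) lies env.grip_depth behind it (env.grip_depth is the distance from the TCP to the grasp point, in mm); z points along the fingers, y is the line along which they close (so a half turn about z gives the same grasp; the last joint's range is limited). The gripper opens to 85 mm and grips with 20 to 120 N. Pads are 22 mm wide; open, the fingers measure 114 mm over their backs; the gripper's body (76 mm by 85 mm) begins 54 mm behind the grasp point. The pads swing forward as they close: fully open they stand 13 mm farther back than shut.
Start: joints at [-1.335, 0.468, -0.012, 1.603, 0.006, 1.071, -0.056], TCP at [178.922, 624.896, 231.29] pointing down, gripper open.
Joint ranges: [-2.53, 2.53], [-0.31, 2.02], [-1.57, 1.55], [0.28, 2.44], [-1.29, 4.43], [0.15, 1.84], [-2.92, 2.92]. Speed limits (rad/s): [2.57, 2.57, 3.14, 3.14, 3.14, 3.14, 3.14].

## Interface

Orientations are given as a unit quaternion [x, y, z, w].
In Python, from rig import env gives the robot as it stands.
- The arm moves only by the tool apply_moves, never from a script. Its argument "moves" is a list of rows, each a list of 6 numbers: the shift along the tool's x, y, z in m, then the turn, a rotation vector about the tool's x, y, z in degrees. A call has 1 to 20 rows; each row is the pose to reach, as a shift and turn from the pose commanded when the call began, along the tool's axes at that moment; what a row does not reach only later rows make up. A row lasts 1/8 s, in which the tool goes at most 62.5 mm and 10.7 degrees, less where a joint would pass 70% of its speed; a pose out of reach is approached as far as the arm can. A call with a gripper value outside its range is refused whole. "fingers" is the closure in counts, from 0 (fully open) to 255 (shut), set as the call begins (left out, the last holds). The fingers move at their own pace and stop on an object; "force" is the grip in N (left out, the last holds). Time passes only in rows, so rows that repeat a pose let the fingers close. It gives the time, the measured TCP pose, the force, the opening and the grip force at its end, in the units of the state.
- env.get_obs(): the state, without advancing time (a new reading comes with each control period).
- env.camera(name): name is "side" or "top"; returns (picture, depth): 400x640x3 uint8, blue, green, red; 400x640 float32, mm along the optical axis (not along the pixel's ray), 0 where there is no reading.
- env.camera_info(name): a dict with "mtx" (3x3 intrinsics, pixels), "R" (3x3) and "t" (3): a world point X has camera coordinates R X + t. Camera axes: x right, y down, z forward; pixel columns grow to the right and rows downward; lengths in mm; the calibration is good to about 2 mm. A picture is of the moment at which its call begins. camera_info takes no time and is no camera call.
- env.sign_off(): hands the job in; it is judged then, once.
Trained networks look in the newest picture that a camera, given by its name, has taken for a name from the list of things; names that differ only in an ending like _2 or _b are one class to them, and where a whole thing is asked for, a point or a joint stands for the part that bears it (a point fixed in the world has none). Each returns a list of dicts, best first, with "confidence" (0 to 1); they miss things now and then, are a little off and sometimes report something else, mostly with a low value. They report only what shows in the picture. A call takes as long as a camera call.
- env.recognise(camera, label): "location" ([column, row] as shares, 0 to 1, of the picture: columns of its width, rows of its height, amid what is visible of it).
The state is a dict: "clock": time; "joint_pos": joint angles; "dq": joint speeds; "joint_efforts": joint torques, N m; "eef_pos": TCP position; "tool_rot": TCP orientation; "force": force on the tool from outside, world axes, zero at the start; "moment": the same for the moment, N m; "gripper_width": finger opening in mm; "grasp_force": force on a finger pad.
Only numpy, scipy, OpenCV 4.12 (cv2) and the standard library are available. Lean on these libraries where they do the work, as an engineer would, in place of code of your own. Each camera call takes 0.05 s, during which the arm holds its last target. There are 200 camera calls.

## Task

Mixed stock has come out of the port: the grey angle brackets on the mat all look alike, but some are iron and some are aluminium. Pick each one up by its long arm at its balance point (try it just clear of the mat and shift your grip until neither end is heavy, before you carry it; it must hang level and must not be dropped), feel whether it is heavy or light, and lay the iron ones in the tray with the carrying lugs and the aluminium ones in the plain tray, each flat on the floor of its nest, two to a tray interlocked. When all are packed, press the port's white confirm button, and leave the other things on the bench alone.

Things in the scene. Friction and masses are not known exactly. Their poses are not given: they have to be found in the camera images.
- bracket_1: grey cast angle bracket, flat, 160 x 94 mm. Origin on the arm's centre line at the underside, x along the arm to its tip, z up. Arm 16 wide, 36 high, grip it at x -45 to +47; boss 40 dia., 40 high, axis at x -65; square tip block 28 x 28, 42 high, ends at x +75; leg 16 wide, 14 high, from the boss along +y, end at y 74. Up to four brackets, all alike to look at; one may be absent
- bracket_2: same look and frame as bracket_1. Of all brackets: iron ones weigh 0.57 to 0.71 kg, aluminium ones 0.27 to 0.33 kg. A heavy insert hidden at the boss end or the tip end puts the balance point on the arm somewhere from x -30 to +30 mm; looks do not tell where
- bracket_3: same look and frame as bracket_1. Of all brackets: a grip within 12 mm of the balance point, along the arm, counts as balanced; for a trial lift off balance keep the underside less than 30 mm above the mat
- bracket_4: same look and frame as bracket_1, iron or aluminium, balance point unknown
- lug_tray: plywood tray, fixed, for iron brackets: the one with a carrying lug (a 54 mm wide loop standing out 35 mm) at each short end. 211 x 126 mm without lugs, on timber skids, floor 35 mm and rim 45 mm above the bench. Origin at the centre of its underside, x along its long side, z up. Takes two interlocked brackets, one each way round, in nests a and b; one alone may take either
- plain_tray: plywood tray, fixed, for aluminium brackets: no lugs, else the same as lug_tray. In each nest the arm lies between an outer step and an inner rib, both 8 mm high, 4 mm clear of the arm each side; play along the arm is 4 to 5 mm either way, limited by the tray wall at the boss and the other bracket's leg at the tip
- lug_tray_nest_a (a point): point on the floor of lug_tray (35 mm above the bench) where the origin of the bracket in nest a lies, -11.5, -35 mm in the tray's x, y; that bracket's x axis points along the tray's +x (leg towards +y)
- lug_tray_nest_b (a point): point on the floor of lug_tray (35 mm above the bench) where the origin of the bracket in nest b lies, +11.5, +35 mm in the tray's x, y; that bracket's x axis points along the tray's -x (leg towards -y)
- plain_tray_nest_a (a point): point on the floor of plain_tray (35 mm above the bench) where the origin of the bracket in nest a lies, -11.5, -35 mm in the tray's x, y; that bracket's x axis points along the tray's +x (leg towards +y)
- plain_tray_nest_b (a point): point on the floor of plain_tray (35 mm above the bench) where the origin of the bracket in nest b lies, +11.5, +35 mm in the tray's x, y; that bracket's x axis points along the tray's -x (leg towards -y)
- confirm (a joint): the port's white confirm button, 32 mm across, on a small grey housing on the bench: travel in m, 0 = up, 0.006 = fully pressed (about 5 N), springs back; it counts as pressed beyond 0.004
- confirm_top (a point): centre of the top of the confirm button, pressed straight down
- tape_roll: bystander: cardboard-coloured roll of tape, 90 mm across, 48 mm high, origin at the centre of its underside
- barcode_scanner: bystander: black and grey hand scanner, about 165 mm long, 45 mm high, origin at its underside
- glove_carton: bystander: cardboard carton 80 x 150 x 60 mm, origin at the centre of its underside
- safety_knife: bystander: red safety knife, about 170 mm long, 18 mm high, origin at its underside

How it is judged:
By the outcome, as a careful person would: the job done as asked, in the order asked, and still so for the second after the job is handed in, with the robot touching nothing.
Of bracket_1, bracket_2, bracket_3, bracket_4 only 3 to 4 are there at a start; the rules pass over those that are not, and their reading is None.
At some moment in a run one of bracket_1, bracket_2, bracket_3, bracket_4 may be knocked a few centimetres aside while the robot is not near it.
It also fails if it takes over 200 s, if anything falls off the work surface, if the arm or the gripper's body presses on something with over 40 N, if the wrist force passes 120 N, or if a joint passes its speed limit or range.

## Working session

There is one attempt and no reset: what is moved stays moved. The work goes in short steps, Python scripts to look and compute and a tool call to move; the robot and the scene stay as the last step left them, time stands still between calls to the robot, and variables do not carry over. Pictures are saved under pics/ and viewed, at most 14 in all, crops included, and the job is handed in when it is done.

Besides the shell and the picture viewer there is one more tool, called after "Call:" as name(argument=value, ...) on one line, values as JSON. apply_moves: Moves the arm, as the interface text tells. Its arguments: {"type":"object","properties":{"moves":{"type":"array"},"fingers":{"type":"number"},"force":{"type":"number"}},"required":["moves"]}

```bash
ls; mkdir -p pics; cat > h.py <<'E'
from rig import env
import numpy as np, cv2
from scipy.spatial.transform import Rotation as Rt
def info(c):
    i=env.camera_info(c); return np.array(i["mtx"]),np.array(i["R"]),np.array(i["t"]).ravel()
def cloud(c,depth):
    K,R,t=info(c); v,u=np.mgrid[0:400,0:640]
    P=np.stack([(u-K[0,2])/K[0,0]*depth,(v-K[1,2])/K[1,1]*depth,depth],-1)
    return (P-t)@R   # world, HxWx3
def proj(c,X):
    K,R,t=info(c); q=(K@(R@np.asarray(X,float).reshape(-1,3).T+t[:,None])); return (q[:2]/q[2]).T
E
python3 - <<'E'
from h import *
for c in("top","side"):
    im,d=env.camera(c); cv2.imwrite(f"pics/{c}0.png",im); np.save(f"{c}0.npy",d)
    K,R,t=info(c); print(c,K.round(1).tolist(),(-R.T@t).round(),R.round(2).tolist())
    W=cloud(c,d)
    for l in("bracket_1","lug_tray","plain_tray","confirm","tape_roll","barcode_scanner","glove_carton","safety_knife"):
        for r in env.recognise(c,l):
            x,y=r["location"];u,v=int(x*640),int(y*400); print(l,round(r["confidence"],2),u,v,W[v,u].round() if d[v,u]>0 else None)
o=env.get_obs(); print({k:np.round(o[k],3).tolist() for k in o},env.grip_depth)
E
```

```text
pics
top [[437.1, 0.0, 317.0], [0.0, 437.1, 205.3], [0.0, 0.0, 1.0]] [ 340.    4. 1573.] [[0.03, -1.0, 0.02], [-0.99, -0.03, -0.15], [0.15, -0.01, -0.99]]
bracket_1 0.89 390 190 [ 645. -274.   34.]
bracket_1 0.57 233 201 [586. 285.  35.]
lug_tray 0.93 380 257 [ 404. -240.   37.]
plain_tray 0.61 238 252 [407. 257.  35.]
confirm 0.53 324 243 [448. -43.  21.]
tape_roll 0.66 445 224 [ 532. -480.    4.]
barcode_scanner 0.77 179 204 [569. 474.  40.]
barcode_scanner 0.51 381 260 [ 394. -244.   30.]
glove_carton 0.97 268 146 [785. 168.  61.]
safety_knife 0.55 342 158 [ 767. -102.   -2.]
side [[494.2, 0.0, 319.2], [0.0, 494.2, 197.7], [0.0, 0.0, 1.0]] [ 393. -937.  954.] [[0.98, -0.2, 0.01], [-0.13, -0.66, -0.74], [0.15, 0.72, -0.67]]
bracket_1 0.98 300 151 [590. 287.  20.]
bracket_1 0.9 324 232 [595. -50.   0.]
bracket_1 0.75 360 297 [ 626. -293.   29.]
lug_tray 0.69 258 301 [ 398. -263.   36.]
plain_tray 0.89 246 165 [417. 228.  37.]
plain_tray 0.68 259 297 [ 401. -251.   34.]
confirm 0.49 360 297 [ 626. -293.   29.]
barcode_scanner 0.73 283 120 [563. 461.  25.]
glove_carton 0.59 377 164 [791. 134.  57.]
glove_carton 0.35 258 301 [ 398. -263.   36.]
{'clock': 0.9, 'joint_pos': [-1.335, 0.467, -0.012, 1.603, 0.006, 1.071, -0.056], 'dq': [-0.001, -0.0, -0.0, -0.001, -0.001, -0.001, 0.001], 'joint_efforts': [-0.0, -53.22, 0.022, -25.162, 0.012, 0.001, -0.0], 'eef_pos': [178.94, 624.902, 231.311], 'tool_rot': [0.139, 0.99, 0.0, 0.0], 'force': [-0.138, 0.75, 0.66], 'moment': [0.057, -0.005, -0.011], 'grasp_force': 0.0, 'gripper_width': 85.518} 18.700000000000003
```

```bash
python3 - <<'E'
from h import *
im=cv2.imread("pics/top0.png"); cv2.imwrite("pics/top0c.png",cv2.resize(im[110:310,120:520],(800,400),interpolation=cv2.INTER_CUBIC))
im=cv2.imread("pics/side0.png"); cv2.imwrite("pics/side0c.png",cv2.resize(im[80:380,170:570],(800,600),interpolation=cv2.INTER_CUBIC))
E
```

```text
(no output)
```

View pics/top0c.png

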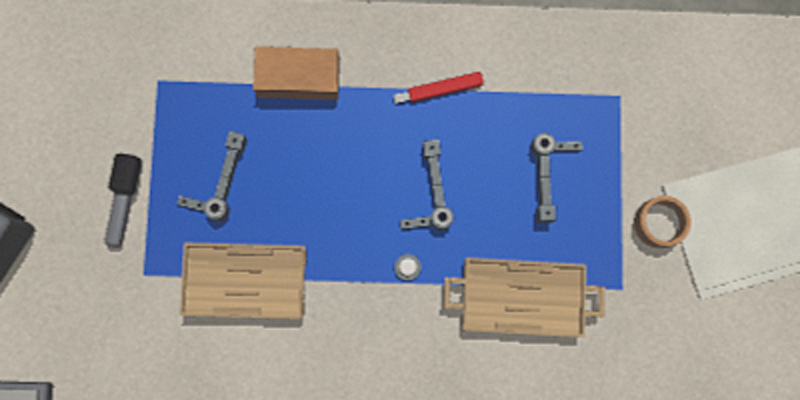

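View pics/side0c.png

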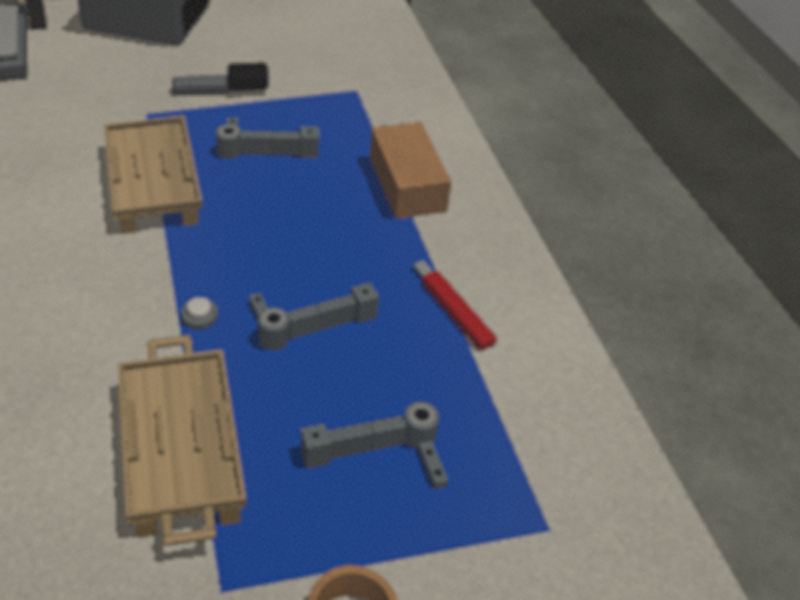

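The pictures show three brackets: left (boss at crop (215,208), tip up), middle (boss (441,217), tip up) and right (boss (544,144), tip down). The lug tray is at the right (525,300), the plain tray at the left (243,280) and the button at (407,266). Next I fit poses to the depth clouds.

```bash
cat > fit.py <<'E'
from h import *
from scipy.spatial import cKDTree
from scipy.optimize import minimize
def grid(x0,x1,y0,y1,s=2.): return np.stack(np.meshgrid(np.arange(x0,x1+.1,s),np.arange(y0,y1+.1,s)),-1).reshape(-1,2)
disc=grid(-85,-45,-20,20); disc=disc[np.hypot(disc[:,0]+65,disc[:,1])<=20]
BR=np.vstack([disc,grid(-45,47,-8,8),grid(47,75,-14,14),grid(-73,-57,20,74)])
TR=grid(-105,105,-63,63,3)
def clouds(tag=None):
    out={}
    for c in("top","side"):
        if tag is None: im,d=env.camera(c)
        else: im,d=cv2.imread(f"pics/{c}{tag}.png"),np.load(f"{c}{tag}.npy")
        im=im.reshape(-1,3); W=cloud(c,d).reshape(-1,3); ok=d.ravel()>0
        out[c]=(W[ok],im[ok])
    return out
def chamfer(P,M,p0,clip):
    T=cKDTree(P)
    def f(p,ret=False):
        c,s=np.cos(p[2]),np.sin(p[2]); Q=M@np.array([[c,s],[-s,c]])+p[:2]
        a=np.minimum(T.query(Q)[0],clip); b=np.minimum(cKDTree(Q).query(P)[0],clip)
        return (np.maximum(a-2,0)**2).mean()+(np.maximum(b-1,0)**2).mean()
    best=min((minimize(f,[p0[0],p0[1],y],method="Nelder-Mead",options=dict(initial_simplex=[[p0[0]+a,p0[1]+b,y+e] for a,b,e in((0,0,0),(12,0,0),(0,12,0),(0,0,.2))])) for y in p0[2]),key=lambda r:r.fun)
    return best.x,best.fun
def bracket(C,xy,yaw,cams=("top","side"),r=110,zb=0):
    P=[]
    for c in cams:
        W,im=C[c]; i=im.astype(int); k=(W[:,2]>zb+7)&(W[:,2]<zb+50)&(np.hypot(W[:,0]-xy[0],W[:,1]-xy[1])<r)&(i[:,0]-i[:,2]<45)&(i[:,2]-i[:,0]<15)
        P.append(W[k,:2])
    P=np.vstack(P); return chamfer(P,BR,(xy[0],xy[1],yaw),15),len(P)
def tray(C,xy,yaw,cams=("top","side")):
    P=[]
    for c in cams:
        W,im=C[c]; k=(W[:,2]>29)&(W[:,2]<53)&(abs(W[:,0]-xy[0])<90)&(abs(W[:,1]-xy[1])<160)
        i=im.astype(int); k&=(i[:,2]-i[:,0]>20); P.append(W[k,:2])
    P=np.vstack(P); return chamfer(P,TR,(xy[0],xy[1],yaw),10),len(P)
E
python3 - <<'E'
from fit import *
C=clouds("0")
for c in C:
    W,im=C[c]; k=(im[:,0].astype(int)-im[:,2]>60)&(W[:,0]<800)&(abs(W[:,1])<330)&(abs(W[:,2])<20); print(c,"mat z",np.median(W[k,2]).round(1),W[k,2].std().round(1))
for cams in(("top",),("side",),("top","side")):
    print(cams)
    for n,xy,y in(("L",(600,280),[-.3,-.1,.3]),("M",(600,-90),[.1,.4,-.2]),("R",(620,-300),[3.1,3.3,2.9])): 
        (p,f),k=bracket(C,xy,y,cams); print(n,p.round(3),f.round(2),k)
    for n,xy in(("plain",(407,257)),("lug",(404,-240))):
        (p,f),k=tray(C,xy,[1.57,1.5,1.64],cams); print(n,p.round(3),f.round(2),k)
W,im=C["top"]; k=(W[:,2]>16)&(abs(W[:,0]-448)<40)&(abs(W[:,1]+43)<40); print(W[k].mean(0).round(1),W[k].max(0).round(),W[k].min(0).round())
W,im=C["side"]; k=(W[:,2]>16)&(abs(W[:,0]-448)<40)&(abs(W[:,1]+43)<40);print(W[k].mean(0).round(1),W[k].max(0).round(),W[k].min(0).round())
E
```

```text
top mat z 0.2 3.6
side mat z -0.2 1.9
('top',)
L [ 6.02303e+02  2.86020e+02 -2.20000e-01] 0.09 386
M [ 5.99433e+02 -8.80080e+01  1.73000e-01] 0.15 343
R [ 609.575 -282.132    3.186] 0.16 377
plain [413.644 245.096   1.573] 0.2 2116
lug [ 399.25  -245.409    1.547] 5.26 2261
('side',)
L [ 6.06573e+02  2.82770e+02 -2.29000e-01] 7.35 589
M [ 6.00827e+02 -9.26340e+01  1.79000e-01] 1.24 893
R [ 611.866 -285.655    3.183] 0.02 1193
plain [414.965 242.504   1.573] 0.97 1939
lug [ 400.764 -250.443    1.545] 5.9 4787
('top', 'side')
L [ 6.02925e+02  2.84589e+02 -2.15000e-01] 0.31 975
M [ 6.00835e+02 -9.13340e+01  1.75000e-01] 0.08 1236
R [ 611.205 -284.945    3.189] 0.03 1570
plain [413.671 243.06    1.577] 0.22 4055
lug [ 400.331 -249.548    1.54 ] 5.67 7048
[447.7 -43.4  21.1] [467. -25.  28.] [427. -64.  16.]
[450.3 -45.2  20.6] [466. -30.  25.] [432. -59.  16.]
```

```bash
cat >> h.py <<'E'
def rel(x,y,z,yawdeg,o=None):
    o=o or env.get_obs(); R0=Rt.from_quat(o["tool_rot"]); a=np.radians(yawdeg)
    Rg=Rt.from_matrix(np.array([[np.cos(a),np.sin(a),0],[np.sin(a),-np.cos(a),0],[0,0,-1.]]))
    s=R0.inv().apply(np.array([x,y,z])-o["eef_pos"])/1000
    return s.round(4).tolist(),np.degrees((R0.inv()*Rg).as_rotvec()).round(2).tolist()
def bal():
    """force, moment in tool axes"""
    o=env.get_obs(); R0=Rt.from_quat(o["tool_rot"])
    print("clk",round(o["clock"],2),"pos",np.round(o["eef_pos"],1),"yaw",np.degrees(R0.as_euler("xyz")).round(2),"F",np.round(o["force"],2),"Mtool",R0.inv().apply(o["moment"]).round(3),"w",round(o["gripper_width"],1),"gf",round(o["grasp_force"],1),"q7",round(o["joint_pos"][6],2))
E
python3 -c "
from h import *
print(rel(603,284.6,120,167.6),rel(603,284.6,10,167.6)); bal()"
```

```text
([-0.5014, -0.2104, 0.1113], [0.0, 0.0, -3.58]) ([-0.5014, -0.2104, 0.2213], [0.0, 0.0, -3.58])
clk 0.9 pos [178.9 624.9 231.3] yaw [180.     0.   164.02] F [-0.14  0.75  0.66] Mtool [-0.056  0.01   0.011] w 85.5 gf 0.0 q7 -0.06
```

Call:
apply_moves(moves=[[-0.12, -0.05, 0.02, 0, 0, -1], [-0.2, -0.085, 0.04, 0, 0, -2], [-0.28, -0.12, 0.06, 0, 0, -3], [-0.36, -0.15, 0.08, 0, 0, -3.6], [-0.44, -0.185, 0.1, 0, 0, -3.6], [-0.5014, -0.2104, 0.11, 0, 0, -3.6], [-0.5014, -0.2104, 0.11, 0, 0, -3.6], [-0.5014, -0.2104, 0.14, 0, 0, -3.6], [-0.5014, -0.2104, 0.16, 0, 0, -3.6], [-0.5014, -0.2104, 0.17, 0, 0, -3.6], [-0.5014, -0.2104, 0.17, 0, 0, -3.6], [-0.5014, -0.2104, 0.17, 0, 0, -3.6], [-0.5014, -0.2104, 0.17, 0, 0, -3.6]], fingers=90, force=60)

```text
clock: 2.52
eef_pos: [602.7, 286.9, 62.9]
tool_rot: [0.106, 0.994, 0.001, 0.001]
force: [0.3, -0.2, 1.0]
gripper_width: 55.1
grasp_force: 0.0
```

Call:
apply_moves(moves=[[0, 0, 0.02, 0, 0, 0], [0, 0, 0.04, 0, 0, 0], [0, 0, 0.051, 0, 0, 0], [0, 0, 0.051, 0, 0, 0], [0, 0, 0.051, 0, 0, 0]])

```text
clock: 3.15
eef_pos: [603.4, 284.7, 10.4]
tool_rot: [0.108, 0.994, 0.0, 0.0]
force: [0.3, 0.4, -0.0]
gripper_width: 55.3
grasp_force: 0.0
```

```bash
python3 -c "
from h import *
print(rel(603,284.6,10,167.6)); bal()"
```

```text
([0.0004, -0.0001, 0.0004], [0.01, 0.02, 0.02])
clk 3.15 pos [603.4 284.7  10.4] yaw [1.7999e+02 2.0000e-02 1.6762e+02] F [ 0.35  0.43 -0.04] Mtool [ 0.039  0.053 -0.019] w 55.3 gf 0.0 q7 0.92
```

Close on the arm.

Call:
apply_moves(moves=[[0, 0, 0, 0, 0, 0], [0, 0, 0, 0, 0, 0], [0, 0, 0, 0, 0, 0], [0, 0, 0, 0, 0, 0], [0, 0, 0, 0, 0, 0], [0, 0, 0, 0, 0, 0]], fingers=255, force=60)

```text
clock: 3.9
eef_pos: [603.6, 285.2, 11.2]
tool_rot: [0.108, 0.994, 0.001, 0.001]
force: [-0.3, 1.3, 6.0]
gripper_width: 14.9
grasp_force: 60.3
```

```bash
python3 -c "
from h import *
bal()"
```

```text
clk 3.9 pos [603.6 285.2  11.2] yaw [1.7993e+02 7.0000e-02 1.6763e+02] F [-0.34  1.33  6.02] Mtool [-0.075  0.109  0.018] w 14.9 gf 60.3 q7 0.92
```

Call:
apply_moves(moves=[[0, 0, -0.002, 0, 0, 0], [0, 0, -0.004, 0, 0, 0], [0, 0, -0.006, 0, 0, 0], [0, 0, -0.008, 0, 0, 0], [0, 0, -0.01, 0, 0, 0], [0, 0, -0.01, 0, 0, 0], [0, 0, -0.01, 0, 0, 0], [0, 0, -0.01, 0, 0, 0], [0, 0, -0.01, 0, 0, 0]])

```text
clock: 5.03
eef_pos: [603.0, 284.6, 20.2]
tool_rot: [0.108, 0.994, -0.0, -0.0]
force: [0.6, -0.3, -3.6]
gripper_width: 15.0
grasp_force: 59.2
```

```bash
python3 -c "
from h import *
bal()
for c in ('top','side'):
    im,d=env.camera(c); cv2.imwrite(f'pics/{c}1.png',im); np.save(f'{c}1.npy',d); bal()
"
```

```text
clk 5.03 pos [603.  284.6  20.2] yaw [-180.     -0.    167.62] F [ 0.58 -0.27 -3.64] Mtool [-0.014  0.019 -0.007] w 15.0 gf 59.2 q7 0.92
clk 5.08 pos [603.  284.6  20.2] yaw [-180.     -0.    167.62] F [-0.07  0.44 -3.21] Mtool [0.03  0.023 0.014] w 15.1 gf 59.2 q7 0.92
clk 5.12 pos [603.  284.6  20.3] yaw [180.    -0.   167.62] F [ 0.16  0.41 -3.22] Mtool [ 0.052  0.049 -0.01 ] w 14.7 gf 59.2 q7 0.92
```

Call:
apply_moves(moves=[[0, 0, -0.004, 0, 0, 0], [0, 0, -0.008, 0, 0, 0], [0, 0, -0.008, 0, 0, 0], [0, 0, -0.008, 0, 0, 0], [0, 0, -0.008, 0, 0, 0]])

```text
clock: 5.75
eef_pos: [602.9, 284.5, 28.2]
tool_rot: [0.108, 0.994, -0.0, -0.0]
force: [0.2, -0.6, -2.4]
gripper_width: 14.7
grasp_force: 59.2
```

```bash
cat >> h.py <<'E'
def avg(n=8,cam="side"):
    F=[];M=[]
    for i in range(n):
        im,d=env.camera(cam); o=env.get_obs(); R0=Rt.from_quat(o["tool_rot"]); F.append(o["force"]); M.append(R0.inv().apply(o["moment"]))
    bal(); print("avgF",np.mean(F,0).round(2),"avgMtool",np.mean(M,0).round(3),"sd",np.std(F,0).round(2),np.std(M,0).round(3))
    return im,d
def slope(cam,d,x,y,yawdeg,zlo=8,zhi=90):
    """top-surface height along the bracket x axis (arm part, tip, boss)"""
    W=cloud(cam,d).reshape(-1,3)[d.ravel()>0]; a=np.radians(yawdeg); c,s=np.cos(a),np.sin(a); q=W[:,:2]-[x,y]
    u=q@[c,s]; v=q@[-s,c]
    for lo,hi,w in((-85,-75,8),(-55,-50,8),(-44,-25,5),(-24,-12,5),(12,24,5),(25,44,5),(52,75,10)):
        k=(u>lo)&(u<hi)&(abs(v)<w)&(W[:,2]>zlo)&(W[:,2]<zhi); print((lo,hi),k.sum(),np.percentile(W[k,2],80).round(1) if k.sum() else None)
E
python3 -c "
from h import *
im,d=avg(8); cv2.imwrite('pics/side2.png',im); np.save('side2.npy',d)
slope('side',d,603,284.6,-12.4)
im=im[110:210,240:400]; cv2.imwrite('pics/side2c.png',cv2.resize(im,(800,500),interpolation=cv2.INTER_CUBIC))
"
```

```text
clk 6.15 pos [603.  284.6  28.3] yaw [-180.     -0.    167.63] F [ 0.38  0.45 -3.39] Mtool [0.02  0.058 0.015] w 14.7 gf 59.2 q7 0.92
avgF [ 0.04  0.02 -3.26] avgMtool [0.01  0.07  0.009] sd [0.36 0.48 0.55] [0.016 0.034 0.03 ]
(-85, -75) 11 56.5
(-55, -50) 2 54.2
(-44, -25) 21 51.9
(-24, -12) 10 52.2
(12, 24) 11 53.5
(25, 44) 15 52.3
(52, 75) 32 59.8
```

View pics/side2c.png

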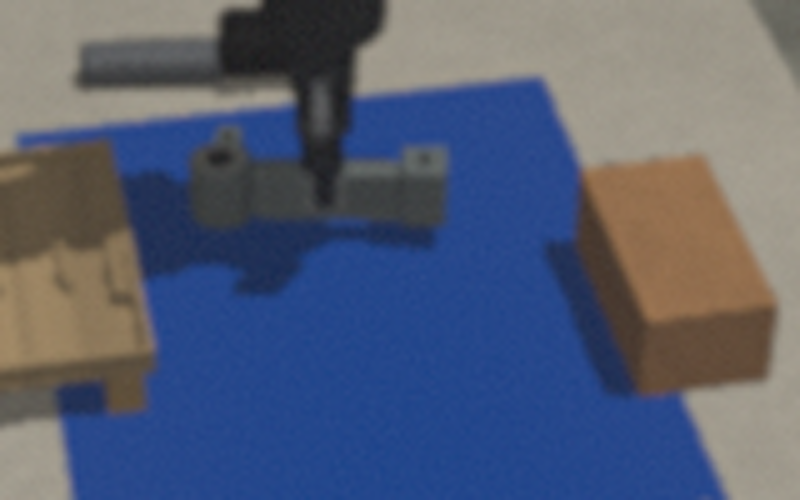

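The bracket hangs clear of the mat and roughly level. It weighs 3.3 N, so it is aluminium, and the moment suggests the tip side is heavier. I set it down, zero the moment with open fingers, and regrip.

Call:
apply_moves(moves=[[0, 0, 0.004, 0, 0, 0], [0, 0, 0.008, 0, 0, 0], [0, 0, 0.012, 0, 0, 0], [0, 0, 0.015, 0, 0, 0], [0, 0, 0.0175, 0, 0, 0], [0, 0, 0.0175, 0, 0, 0], [0, 0, 0.0175, 0, 0, 0]])

```text
clock: 7.02
eef_pos: [603.1, 284.6, 11.2]
tool_rot: [0.108, 0.994, 0.0, 0.0]
force: [-2.2, -1.0, 1.9]
gripper_width: 14.8
grasp_force: 59.9
```

Call:
apply_moves(moves=[[0, 0, 0, 0, 0, 0], [0, 0, 0, 0, 0, 0], [0, 0, 0, 0, 0, 0], [0, 0, 0, 0, 0, 0], [0, 0, 0, 0, 0, 0]], fingers=140)

```text
clock: 7.65
eef_pos: [603.1, 284.6, 10.8]
tool_rot: [0.108, 0.994, 0.0, 0.0]
force: [-0.2, 0.0, 0.3]
gripper_width: 38.4
grasp_force: 0.0
```

```bash
python3 -c "
from h import *
avg(12)
"
```

```text
clk 8.25 pos [603.1 284.6  10.8] yaw [180.     0.   167.62] F [-0.38 -0.12  0.2 ] Mtool [-0.016  0.022 -0.011] w 38.8 gf 0.0 q7 0.92
avgF [-0.2   0.05 -0.06] avgMtool [-0.009 -0.005  0.012] sd [0.42 0.47 0.69] [0.031 0.028 0.022]
```

Call:
apply_moves(moves=[[-0.011, 0, 0, 0, 0, 0], [-0.022, 0, 0, 0, 0, 0], [-0.022, 0, 0, 0, 0, 0], [-0.022, 0, 0, 0, 0, 0]])

```text
clock: 8.75
eef_pos: [624.5, 279.8, 10.6]
tool_rot: [0.108, 0.994, -0.0, -0.0]
force: [-0.2, 0.9, -0.2]
gripper_width: 38.4
grasp_force: 0.0
```

Call:
apply_moves(moves=[[0, 0, 0, 0, 0, 0], [0, 0, 0, 0, 0, 0], [0, 0, 0, 0, 0, 0], [0, 0, 0, 0, 0, 0], [0, 0, -0.002, 0, 0, 0], [0, 0, -0.004, 0, 0, 0], [0, 0, -0.008, 0, 0, 0], [0, 0, -0.012, 0, 0, 0], [0, 0, -0.012, 0, 0, 0], [0, 0, -0.012, 0, 0, 0], [0, 0, -0.012, 0, 0, 0]], fingers=255, force=60)

```text
clock: 10.12
eef_pos: [624.4, 279.8, 22.7]
tool_rot: [0.108, 0.994, -0.0, -0.0]
force: [0.1, -0.2, -3.8]
gripper_width: 15.2
grasp_force: 59.2
```

```bash
python3 -c "
from h import *
im,d=avg(12); slope('side',d,603,284.6,-12.4)
"
```

```text
clk 10.72 pos [624.5 279.9  22.8] yaw [180.     0.   167.62] F [-1.26  0.58 -3.7 ] Mtool [ 0.04  -0.    -0.024] w 15.1 gf 59.2 q7 0.94
avgF [-0.09  0.33 -3.28] avgMtool [-0.    -0.004  0.007] sd [0.56 0.34 0.4 ] [0.024 0.029 0.026]
(-85, -75) 9 51.1
(-55, -50) 5 52.4
(-44, -25) 26 48.6
(-24, -12) 17 46.5
(12, 24) 1 11.8
(25, 44) 5 48.5
(52, 75) 28 54.5
```

```bash
python3 -c "
from fit import *
print(rel(378.8,233.4,110,90.2)); 
C=clouds('1'); print(bracket(C,(602,285),[-.22],('top',),zb=10), bracket(C,(602,285),[-.22],('side',),zb=10))
C=clouds('0')
for c in('top','side'):
  W,im=C[c]
  for xy in((414,244),(400,-248)):
    k=(abs(W[:,0]-xy[0])<120)&(abs(W[:,1]-xy[1])<160)&(W[:,2]>40)&(W[:,2]<52); r=cv2.minAreaRect(W[k,:2].astype(np.float32)); print(c,r,k.sum())
"
```

```text
([0.2301, -0.0981, -0.0872], [0.0, 0.0, 77.42])
((array([6.09206021e+02, 2.67698322e+02, 2.99301314e-02]), np.float64(105.00627372585363)), 76) ((array([ 6.04578557e+02,  2.76128449e+02, -2.22610595e-01]), np.float64(12.880256969403426)), 562)
top ((442.2315673828125, 244.89866638183594), (212.58584594726562, 183.29022216796875), 89.94345092773438) 518
top ((404.3172912597656, -232.48382568359375), (311.3758239746094, 166.130859375), 76.30984497070312) 598
side ((443.7213134765625, 243.03097534179688), (180.13076782226562, 220.09555053710938), 0.034742776304483414) 470
side ((402.0230712890625, -248.39743041992188), (281.2370910644531, 126.0691146850586), 88.4686050415039) 1239
```

Call:
apply_moves(moves=[[0, 0, -0.02, 0, 0, 0], [0, 0, -0.05, 0, 0, 0], [0, 0, -0.08, 0, 0, 0], [0.01, -0.004, -0.087, 0, 0, 4], [0.03, -0.013, -0.087, 0, 0, 10], [0.055, -0.023, -0.087, 0, 0, 17], [0.08, -0.034, -0.087, 0, 0, 25], [0.105, -0.045, -0.087, 0, 0, 33], [0.13, -0.055, -0.087, 0, 0, 41], [0.155, -0.066, -0.087, 0, 0, 49], [0.18, -0.077, -0.087, 0, 0, 58], [0.205, -0.087, -0.087, 0, 0, 67], [0.22, -0.094, -0.087, 0, 0, 73], [0.2301, -0.0981, -0.087, 0, 0, 77.4], [0.2301, -0.0981, -0.087, 0, 0, 77.4], [0.2301, -0.0981, -0.087, 0, 0, 77.4], [0.2301, -0.0981, -0.087, 0, 0, 77.4]])

```text
clock: 12.85
eef_pos: [379.5, 233.6, 110.2]
tool_rot: [0.706, 0.709, 0.001, 0.0]
force: [0.2, -0.3, -2.5]
gripper_width: 15.3
grasp_force: 59.1
```

```bash
python3 -c "
from fit import *
bal(); print(rel(378.8,233.4,46,90.2))
for c in('top','side'):
  im,d=env.camera(c); cv2.imwrite(f'pics/{c}3.png',im); np.save(f'{c}3.npy',d)
slope('side',d,378.8,255.4,-89.8,zlo=95,zhi=160)
im=im[90:230,160:360]; cv2.imwrite('pics/side3c.png',cv2.resize(im,(800,560),interpolation=cv2.INTER_CUBIC))
"
```

```text
clk 12.85 pos [379.5 233.6 110.2] yaw [ 1.7995e+02 -4.0000e-02  9.0240e+01] F [ 0.21 -0.29 -2.49] Mtool [ 0.054 -0.019  0.001] w 15.3 gf 59.1 q7 -0.41
([-0.0003, -0.0008, 0.0642], [0.05, -0.04, 0.04])
(-85, -75) 0 None
(-55, -50) 0 None
(-44, -25) 13 135.0
(-24, -12) 9 134.4
(12, 24) 5 135.3
(25, 44) 12 136.6
(52, 75) 74 140.1
```

View pics/side3c.png

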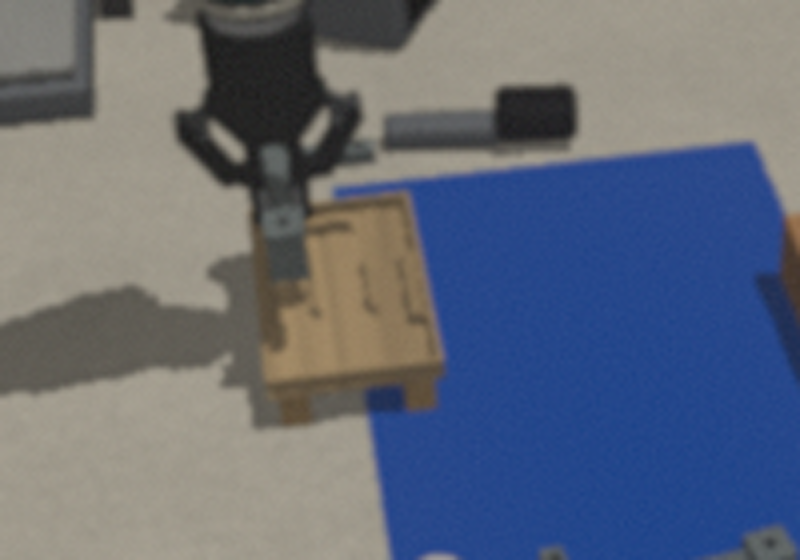

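Held level over the near nest. A quick check of tip position relative to the tray in the same camera:

```bash
python3 -c "
from fit import *
for c in('side','top'):
  im=cv2.imread(f'pics/{c}3.png'); d=np.load(f'{c}3.npy'); W=cloud(c,d).reshape(-1,3)[d.ravel()>0]
  k=(W[:,2]>132)&(W[:,2]<146)&(abs(W[:,0]-379)<40)&(W[:,1]<213)&(W[:,1]>150); T=W[k]; print(c,k.sum(),T.min(0).round(1),T.max(0).round(1),np.percentile(T[:,1],[2,5,50,95]).round(1),np.percentile(T[:,0],[3,97]).round(1))
  for h in((40,50),):
    k=(W[:,2]>h[0])&(W[:,2]<h[1])&(W[:,0]>345)&(W[:,0]<480)&(W[:,1]>120)&(W[:,1]<370); T=W[k]; print(k.sum(),np.percentile(T[:,0],[1,5,95,99]).round(1),np.percentile(T[:,1],[1,5,95,99]).round(1))
"
```

```text
side 88 [367.7 175.5 132.3] [395.2 212.4 145. ] [176.8 177.5 186.8 205.9] [368.5 394.4]
432 [354.1 355.  478.3 479.5] [135.7 138.4 346.5 351.9]
top 78 [364.5 179.5 133. ] [390.7 210.3 145.9] [179.6 180.3 193.4 209.6] [364.6 390.6]
285 [351.9 353.3 475.4 476.4] [139.  139.6 345.6 349.2]
```

Call:
apply_moves(moves=[[0.0015, 0.0005, 0.01, 0, 0, 0], [0.0015, 0.0005, 0.025, 0, 0, 0], [0.0015, 0.0005, 0.04, 0, 0, 0], [0.0015, 0.0005, 0.05, 0, 0, 0], [0.0015, 0.0005, 0.055, 0, 0, 0], [0.0015, 0.0005, 0.059, 0, 0, 0], [0.0015, 0.0005, 0.061, 0, 0, 0], [0.0015, 0.0005, 0.063, 0, 0, 0], [0.0015, 0.0005, 0.0642, 0, 0, 0], [0.0015, 0.0005, 0.0642, 0, 0, 0], [0.0015, 0.0005, 0.0642, 0, 0, 0]])

```text
clock: 14.32
eef_pos: [379.4, 235.0, 45.8]
tool_rot: [0.706, 0.708, 0.0, -0.0]
force: [-0.4, -0.0, 0.3]
gripper_width: 14.7
grasp_force: 59.5
```

```bash
python3 -c "
from fit import *
avg(6)"
```

```text
clk 14.62 pos [379.4 235.1  45.8] yaw [ 1.7998e+02 -2.0000e-02  9.0220e+01] F [-0.59 -0.94  3.59] Mtool [ 0.232 -0.017  0.046] w 15.2 gf 59.8 q7 -0.33
avgF [-0.93 -0.59  2.15] avgMtool [ 0.179 -0.067  0.01 ] sd [0.34 0.24 0.98] [0.04  0.037 0.038]
```

Call:
apply_moves(moves=[[0, 0, 0, 0, 0, 0], [0, 0, 0, 0, 0, 0], [0, 0, 0, 0, 0, 0], [0, 0, -0.005, 0, 0, 0], [0, 0, -0.02, 0, 0, 0], [0, 0, -0.05, 0, 0, 0], [0, 0, -0.1, 0, 0, 0], [0.15, 0.0, -0.12, 0, 0, 0], [0.15, 0.05, -0.12, 0, 0, 0], [0.15, 0.05, -0.12, 0, 0, 0]], fingers=175)

```text
clock: 15.88
eef_pos: [429.4, 388.3, 167.7]
tool_rot: [0.705, 0.709, 0.002, -0.0]
force: [0.9, -0.5, -0.1]
gripper_width: 27.0
grasp_force: 0.0
```

```bash
python3 -c "
from fit import *
for c in('top','side'):
  im,d=env.camera(c); cv2.imwrite(f'pics/{c}4.png',im); np.save(f'{c}4.npy',d)
C=clouds('4')
print(bracket(C,(379,255),[-1.57],('top',),zb=35),bracket(C,(379,255),[-1.57],('side',),zb=35))
for n,xy,y in(('M',(600,-90),[.17]),('R',(610,-285),[3.18])): print(n,[bracket(C,xy,y,c) for c in(('top',),('side',))])
slope('side',d,379.5,256,-89.8,zlo=50,zhi=160); bal()
im=np.hstack([cv2.imread('pics/top4.png')[180:300,180:300],cv2.imread('pics/side4.png')[100:220,180:300]]); cv2.imwrite('pics/c4.png',cv2.resize(im,(800,400),interpolation=cv2.INTER_CUBIC))
"
```

```text
((array([377.84864878, 256.16228038,  -1.57250113]), np.float64(1.2257107734653063)), 380) ((array([380.25380709, 253.8078984 ,  -1.55940135]), np.float64(9.833383829962791)), 470)
M [((array([ 5.99352659e+02, -8.82660553e+01,  1.75120190e-01]), np.float64(0.15755355377530328)), 346), ((array([ 6.00515098e+02, -9.25233975e+01,  1.69351225e-01]), np.float64(1.3566711086371706)), 882)]
R [((array([ 609.30459543, -281.9878057 ,    3.18937239]), np.float64(0.17484300675545958)), 374), ((array([ 611.89962879, -286.25658713,    3.18698696]), np.float64(0.014732324402682663)), 1198)]
(-85, -75) 7 73.7
(-55, -50) 9 77.0
(-44, -25) 13 71.7
(-24, -12) 10 71.3
(12, 24) 10 72.7
(25, 44) 11 71.7
(52, 75) 60 77.2
clk 15.97 pos [430.1 389.4 167.3] yaw [179.79  -0.18  90.43] F [-0.14  0.29 -0.32] Mtool [ 0.033 -0.017  0.085] w 26.8 gf 0.0 q7 -0.59
```

View pics/c4.png

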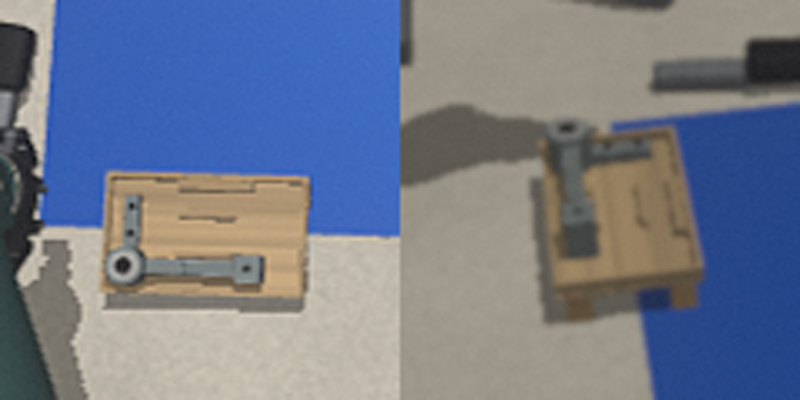

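L lies flat in the plain tray's near nest (arm top at 71–72 mm, expected 71). The other two brackets haven't moved. Next is the middle one.

```bash
python3 -c "
from h import *
print(rel(600.5,-90.5,70,10),rel(600.5,-90.5,10.8,10))"
```

```text
([-0.4815, 0.1665, 0.0964], [0.05, -0.3, 80.43]) ([-0.4817, 0.1663, 0.1556], [0.05, -0.3, 80.43])
```

Call:
apply_moves(moves=[[-0.04, 0.014, 0, 0, 0, 8], [-0.09, 0.031, 0, 0, 0, 17], [-0.14, 0.048, 0, 0, 0, 26], [-0.19, 0.066, 0, 0, 0, 35], [-0.24, 0.083, 0, 0, 0, 44], [-0.29, 0.1, 0, 0, 0, 53], [-0.34, 0.118, 0, 0, 0, 62], [-0.4, 0.138, 0.02, 0, 0, 71], [-0.45, 0.156, 0.05, 0, 0, 78], [-0.4815, 0.1665, 0.08, 0, 0, 80.4], [-0.4815, 0.1665, 0.0964, 0, 0, 80.4], [-0.4815, 0.1665, 0.0964, 0, 0, 80.4], [-0.4815, 0.1665, 0.0964, 0, 0, 80.4], [-0.4815, 0.1665, 0.0964, 0, 0, 80.4]], fingers=100)

```text
clock: 17.73
eef_pos: [597.7, -94.4, 70.5]
tool_rot: [0.996, 0.087, 0.001, -0.0]
force: [0.5, -0.2, -0.6]
gripper_width: 52.2
grasp_force: 0.0
```

```bash
python3 -c "
from h import *
print(rel(600.5,-90.5,10.8,10)); bal()"
```

```text
([0.0033, -0.0033, 0.0597], [-0.02, -0.12, -0.06])
clk 17.73 pos [597.7 -94.4  70.5] yaw [-1.7997e+02 -1.2000e-01  9.9400e+00] F [ 0.53 -0.15 -0.64] Mtool [ 0.021 -0.025  0.012] w 52.2 gf 0.0 q7 -0.79
```

Call:
apply_moves(moves=[[0.0033, -0.0033, 0.01, 0, 0, 0], [0.0033, -0.0033, 0.03, 0, 0, 0], [0.0033, -0.0033, 0.05, 0, 0, 0], [0.0033, -0.0033, 0.0597, 0, 0, 0], [0.0033, -0.0033, 0.0597, 0, 0, 0], [0.0033, -0.0033, 0.0597, 0, 0, 0]])

```text
clock: 18.48
eef_pos: [600.0, -92.4, 9.8]
tool_rot: [0.996, 0.085, 0.0, 0.0]
force: [-0.7, 0.1, -0.1]
gripper_width: 52.4
grasp_force: 0.0
```

Call:
apply_moves(moves=[[0, 0, 0, 0, 0, 0], [0, 0, 0, 0, 0, 0], [0, 0, 0, 0, 0, 0], [0, 0, 0, 0, 0, 0], [0, 0, 0, 0, 0, 0], [0, 0, 0, 0, 0, 0], [0, 0, -0.002, 0, 0, 0], [0, 0, -0.004, 0, 0, 0], [0, 0, -0.008, 0, 0, 0], [0, 0, -0.012, 0, 0, 0], [0, 0, -0.012, 0, 0, 0], [0, 0, -0.012, 0, 0, 0], [0, 0, -0.012, 0, 0, 0]], fingers=255, force=60)

```text
clock: 20.1
eef_pos: [599.6, -91.9, 21.4]
tool_rot: [0.996, 0.086, -0.0, -0.0]
force: [-0.7, 0.1, -6.6]
gripper_width: 15.1
grasp_force: 58.5
```

```bash
python3 -c "
from h import *
im,d=avg(10); slope('side',d,600.5,-90.5,10)
"
```

```text
clk 20.6 pos [599.7 -92.   21.5] yaw [-180.     -0.      9.82] F [ 0.06 -0.09 -7.04] Mtool [-0.048  0.131 -0.023] w 15.1 gf 58.5 q7 -0.75
avgF [ 0.04  0.17 -6.92] avgMtool [-0.016  0.157  0.   ] sd [0.33 0.55 0.59] [0.042 0.022 0.027]
(-85, -75) 33 49.6
(-55, -50) 8 51.8
(-44, -25) 17 48.7
(-24, -12) 11 46.9
(12, 24) 0 None
(25, 44) 2 47.0
(52, 75) 51 54.3
```

Iron (6.9 N), with the balance point about 23 mm towards the boss. I set it down and regrip.

Call:
apply_moves(moves=[[0, 0, 0.004, 0, 0, 0], [0, 0, 0.008, 0, 0, 0], [0, 0, 0.0105, 0, 0, 0], [0, 0, 0.0115, 0, 0, 0], [0, 0, 0.0115, 0, 0, 0], [0, 0, 0.0115, 0, 0, 0]])

```text
clock: 21.35
eef_pos: [599.5, -91.9, 10.3]
tool_rot: [0.996, 0.086, -0.0, -0.0]
force: [-3.4, 1.4, -1.8]
gripper_width: 15.1
grasp_force: 59.4
```

Call:
apply_moves(moves=[[0, 0, 0, 0, 0, 0], [0, 0, 0, 0, 0, 0], [0, 0, 0, 0, 0, 0], [0, 0, 0, 0, 0, 0], [-0.011, 0, 0, 0, 0, 0], [-0.0225, 0, 0, 0, 0, 0], [-0.0225, 0, 0, 0, 0, 0], [-0.0225, 0, 0, 0, 0, 0]], fingers=150)

```text
clock: 22.35
eef_pos: [577.8, -95.7, 10.2]
tool_rot: [0.996, 0.086, 0.0, -0.0]
force: [0.0, 0.6, -0.4]
gripper_width: 35.2
grasp_force: 0.0
```

Call:
apply_moves(moves=[[0, 0, 0, 0, 0, 0], [0, 0, 0, 0, 0, 0], [0, 0, 0, 0, 0, 0], [0, 0, 0, 0, 0, 0], [0, 0, 0, 0, 0, 0], [0, 0, -0.002, 0, 0, 0], [0, 0, -0.004, 0, 0, 0], [0, 0, -0.008, 0, 0, 0], [0, 0, -0.012, 0, 0, 0], [0, 0, -0.012, 0, 0, 0], [0, 0, -0.012, 0, 0, 0], [0, 0, -0.012, 0, 0, 0]], fingers=255, force=70)

```text
clock: 23.85
eef_pos: [577.4, -95.7, 21.9]
tool_rot: [0.996, 0.086, -0.0, -0.0]
force: [0.4, 0.1, -7.2]
gripper_width: 14.8
grasp_force: 68.6
```

```bash
python3 -c "
from fit import *
im,d=avg(10); slope('side',d,600.5,-90.5,10); o=env.get_obs(); a=np.radians(np.degrees(Rt.from_quat(o['tool_rot']).as_euler('xyz'))[2]); print('origin est from fit, grip offset', (np.array(o['eef_pos'][:2])-[600.4,-90.7])@[np.cos(a),np.sin(a)])
"
```

```text
clk 24.35 pos [577.5 -95.8  22. ] yaw [-180.      0.      9.83] F [-0.39 -0.57 -6.82] Mtool [-0.037  0.024  0.003] w 14.5 gf 68.6 q7 -0.73
avgF [-0.09 -0.06 -6.89] avgMtool [-0.032  0.015 -0.001] sd [0.48 0.55 0.52] [0.027 0.021 0.016]
(-85, -75) 36 50.7
(-55, -50) 8 51.2
(-44, -25) 20 50.3
(-24, -12) 0 None
(12, 24) 4 47.6
(25, 44) 20 48.0
(52, 75) 53 54.4
origin est from fit, grip offset -23.404542595521818
```

```bash
python3 -c "
from fit import *
C=clouds('4')
for n,xy,yaw in(('plain',(414,244),1.575),('lug',(400.5,-248),1.546)):
  c,s=np.cos(yaw),np.sin(yaw)
  for cam in('top','side'):
    W,im=C[cam]; i=im.astype(int); k=(i[:,2]-i[:,0]>20)&(W[:,2]>30)&(W[:,2]<52); q=W[k,:2]-xy; u=q@[c,s]; v=q@[-s,c]
    m=(abs(u)<90)&(abs(v)<80); e=(abs(v)>32)&(abs(v)<58)&(abs(u)<125)
    print(n,cam,'across',np.percentile(v[m],[.5,99.5]).round(1),'along',np.percentile(u[e],[.5,99.5]).round(1))
    # edge yaw
    for sg in(1,-1):
      b=[];x=np.arange(-85,86,10)
      for x0 in x: t=v[m&(abs(u-x0)<5)]; b.append(np.percentile(sg*t,98))
      print('   edge slope',np.polyfit(x,sg*np.array(b),1).round(4))
"
```

```text
plain top across [-61.5  62.8] along [-104.6  105.3]
   edge slope [1.10000e-03 6.10707e+01]
   edge slope [-1.20000e-03 -6.00902e+01]
plain side across [-61.9  59.6] along [-110.2  103. ]
   edge slope [ 0.     57.4984]
   edge slope [-6.40000e-03 -5.95937e+01]
lug top across [-61.   63.2] along [-102.9  105.8]
   edge slope [-1.20000e-03  6.13651e+01]
   edge slope [ 1.20000e-03 -5.90401e+01]
lug side across [-61.8  60.9] along [-105.6  104.9]
   edge slope [-7.300e-03  5.865e+01]
   edge slope [ 8.00000e-04 -5.95792e+01]
```

```bash
python3 -c "
from h import *
print(rel(434.6,-283.3,110,88.58))"
```

```text
([-0.1728, 0.1604, -0.088], [-0.0, -0.0, -78.75])
```

Call:
apply_moves(moves=[[0, 0, -0.02, 0, 0, 0], [0, 0, -0.05, 0, 0, 0], [0, 0, -0.08, 0, 0, 0], [-0.007, 0.006, -0.088, 0, 0, -4], [-0.02, 0.019, -0.088, 0, 0, -10], [-0.037, 0.034, -0.088, 0, 0, -17], [-0.055, 0.051, -0.088, 0, 0, -25], [-0.073, 0.068, -0.088, 0, 0, -33], [-0.091, 0.084, -0.088, 0, 0, -41], [-0.109, 0.101, -0.088, 0, 0, -49], [-0.128, 0.119, -0.088, 0, 0, -58], [-0.148, 0.137, -0.088, 0, 0, -67], [-0.163, 0.151, -0.088, 0, 0, -74], [-0.1728, 0.1604, -0.088, 0, 0, -78.7], [-0.1728, 0.1604, -0.088, 0, 0, -78.7], [-0.1728, 0.1604, -0.088, 0, 0, -78.7], [-0.1728, 0.1604, -0.088, 0, 0, -78.7]])

```text
clock: 26.48
eef_pos: [435.2, -282.5, 110.2]
tool_rot: [0.716, 0.698, 0.0, 0.0]
force: [-0.3, 1.0, -6.1]
gripper_width: 14.7
grasp_force: 69.1
```

```bash
python3 -c "
from fit import *
bal(); print(rel(434.6,-283.3,45.2,88.58))
for c in('top','side'):
  im,d=env.camera(c); cv2.imwrite(f'pics/{c}5.png',im); np.save(f'{c}5.npy',d)
  W=cloud(c,d).reshape(-1,3)[d.ravel()>0]; print(c)
  k=(W[:,2]>128)&(W[:,2]<146)&(abs(W[:,0]-436)<30)&(W[:,1]>-217)&(W[:,1]<-150); T=W[k]; print('tip',k.sum(),np.percentile(T[:,0],[3,97]).round(1),np.percentile(T[:,1],[3,97]).round(1))
  k=(W[:,2]>128)&(W[:,2]<146)&(abs(W[:,0]-436)<30)&(W[:,1]<-307)&(W[:,1]>-370); T=W[k]; print('boss',k.sum(),np.percentile(T[:,0],[3,97]).round(1),np.percentile(T[:,1],[3,97]).round(1),np.percentile(T[:,2],50))
  slope(c,d,435.2,-259.9,88.6,zlo=95,zhi=160)
"
```

```text
clk 26.48 pos [ 435.2 -282.5  110.2] yaw [ 1.7998e+02 -1.0000e-02  8.8560e+01] F [-0.26  1.04 -6.06] Mtool [-0.001 -0.019  0.011] w 14.7 gf 69.1 q7 0.74
([-0.0008, -0.0006, 0.065], [0.02, -0.01, -0.02])
top
tip 77 [422.5 448.3] [-216.1 -184.4]Traceback (most recent call last):
  File "<string>", line 8, in <module>
    k=(W[:,2]>128)&(W[:,2]<146)&(abs(W[:,0]-436)<30)&(W[:,1]<-307)&(W[:,1]>-370); T=W[k]; print('boss',k.sum(),np.percentile(T[:,0],[3,97]).round(1),np.percentile(T[:,1],[3,97]).round(1),np.percentile(T[:,2],50))
                                                                                                               ~~~~~~~~~~~~~^^^^^^^^^^^^^^^
    return _quantile_unchecked(
        a, q, axis, out, overwrite_input, method, keepdims, weights)
    return _ureduce(a,
                    func=_quantile_ureduce_func,
    ...<5 lines>...
                    overwrite_input=overwrite_input,
                    method=method)
    r = func(a, **kwargs)
    result = _quantile(arr,
                       quantiles=q,
    ...<2 lines>...
                       out=out,
                       weights=wgt)
    slices_having_nans = np.isnan(arr[-1, ...])
                                  ~~~^^^^^^^^^
IndexError: index -1 is out of bounds for axis 0 with size 0
```

Call:
apply_moves(moves=[[-0.0005, -0.0004, 0.01, 0, 0, 0], [-0.0005, -0.0004, 0.025, 0, 0, 0], [-0.0005, -0.0004, 0.04, 0, 0, 0], [-0.0005, -0.0004, 0.05, 0, 0, 0], [-0.0005, -0.0004, 0.055, 0, 0, 0], [-0.0005, -0.0004, 0.059, 0, 0, 0], [-0.0005, -0.0004, 0.062, 0, 0, 0], [-0.0005, -0.0004, 0.064, 0, 0, 0], [-0.0005, -0.0004, 0.065, 0, 0, 0], [-0.0005, -0.0004, 0.065, 0, 0, 0], [-0.0005, -0.0004, 0.065, 0, 0, 0]])

```text
clock: 27.9
eef_pos: [434.4, -283.8, 45.3]
tool_rot: [0.716, 0.698, 0.0, 0.0]
force: [-1.0, 0.0, -3.0]
gripper_width: 14.9
grasp_force: 69.5
```

```bash
python3 -c "
from fit import *
avg(4)"
```

```text
clk 28.1 pos [ 434.4 -283.8   45.2] yaw [179.98  -0.    88.52] F [-0.83  0.6  -0.53] Mtool [ 0.227  0.132 -0.023] w 14.7 gf 69.6 q7 0.81
avgF [-1.09  0.93 -1.63] avgMtool [0.192 0.137 0.018] sd [0.37 0.31 0.64] [0.036 0.014 0.037]
```

Call:
apply_moves(moves=[[0, 0, 0.0008, 0, 0, 0], [0, 0, 0.0008, 0, 0, 0], [0, 0, 0.0008, 0, 0, 0]])

```text
clock: 28.48
eef_pos: [434.4, -283.9, 45.2]
tool_rot: [0.716, 0.698, 0.0, 0.0]
force: [-3.0, 2.4, 7.4]
gripper_width: 14.7
grasp_force: 71.3
```

Call:
apply_moves(moves=[[0, 0, 0, 0, 0, 0], [0, 0, 0, 0, 0, 0], [0, 0, 0, 0, 0, 0], [0, 0, -0.005, 0, 0, 0], [0, 0, -0.02, 0, 0, 0], [0, 0, -0.05, 0, 0, 0], [0, 0, -0.09, 0, 0, 0], [0.02, -0.01, -0.12, 0, 0, 5], [0.08, -0.06, -0.14, 0, 0, 15], [0.14, -0.12, -0.14, 0, 0, 25], [0.15, -0.15, -0.14, 0, 0, 35], [0.15, -0.15, -0.14, 0, 0, 45], [0.15, -0.15, -0.14, 0, 0, 45], [0.15, -0.15, -0.14, 0, 0, 45]], fingers=175)

```text
clock: 30.22
eef_pos: [288.4, -130.0, 185.0]
tool_rot: [0.929, 0.371, 0.001, 0.0]
force: [0.4, -0.0, -0.7]
gripper_width: 26.9
grasp_force: 0.0
```

```bash
python3 -c "
from fit import *
bal()
for c in('top','side'):
  im,d=env.camera(c); cv2.imwrite(f'pics/{c}6.png',im); np.save(f'{c}6.npy',d)
  slope(c,d,435.2,-259.9,88.6,zlo=50,zhi=160)
C=clouds('6')
print('M',bracket(C,(435,-260),[1.546],('top',),zb=35),bracket(C,(435,-260),[1.546],('side',),zb=35))
for n,xy,y in(('R',(610,-285),[3.18]),): print(n,[bracket(C,xy,y,c) for c in(('top',),('side',))])
"
```

```text
clk 30.23 pos [ 288.4 -130.   185. ] yaw [ 1.7993e+02 -1.2000e-01  4.3550e+01] F [ 0.37 -0.05 -0.72] Mtool [-0.017 -0.024 -0.026] w 26.9 gf 0.0 q7 -0.55
(-85, -75) 15 77.7
(-55, -50) 4 79.2
(-44, -25) 17 73.4
(-24, -12) 11 73.6
(12, 24) 9 73.6
(25, 44) 18 73.9
(52, 75) 42 77.8
(-85, -75) 65 75.5
(-55, -50) 10 75.6
(-44, -25) 31 71.7
(-24, -12) 22 71.5
(12, 24) 18 71.0
(25, 44) 31 71.6
(52, 75) 67 77.7
M ((array([ 433.88708603, -259.21038652,    1.55572306]), np.float64(6.9620240686415364)), 408) ((array([ 439.1349564 , -264.08182451,    1.54386557]), np.float64(8.269472418518216)), 991)
R [((array([ 608.95113278, -282.08738109,    3.19489523]), np.float64(0.28492443740050155)), 368), ((array([ 611.71929877, -286.36540958,    3.18686318]), np.float64(0.018884628634108877)), 1188)]
```

M is flat in lug nest a (arm top 71–72 mm). The bracket on the right is next.

```bash
python3 -c "
from h import *
print(rel(611,-284.7,70,2.7))"
```

```text
([0.1273, 0.334, 0.1151], [0.03, -0.07, 40.84])
```

Call:
apply_moves(moves=[[0.02, 0.05, 0, 0, 0, 5], [0.04, 0.105, 0, 0, 0, 14], [0.06, 0.16, 0, 0, 0, 23], [0.08, 0.21, 0.0, 0, 0, 32], [0.1, 0.26, 0.02, 0, 0, 38], [0.12, 0.31, 0.05, 0, 0, 40.8], [0.1273, 0.334, 0.09, 0, 0, 40.8], [0.1273, 0.334, 0.115, 0, 0, 40.8], [0.1273, 0.334, 0.115, 0, 0, 40.8], [0.1273, 0.334, 0.115, 0, 0, 40.8], [0.1273, 0.334, 0.115, 0, 0, 40.8]], fingers=100)

```text
clock: 31.7
eef_pos: [611.3, -284.8, 71.0]
tool_rot: [1.0, 0.024, 0.001, 0.0]
force: [0.4, 0.0, 0.9]
gripper_width: 52.2
grasp_force: 0.0
```

```bash
python3 -c "
from h import *
print(rel(611,-284.7,10.4,2.7)); bal()"
```

```text
([-0.0004, -0.0002, 0.0606], [0.05, -0.14, 0.03])
clk 31.7 pos [ 611.3 -284.8   71. ] yaw [ 1.7995e+02 -1.4000e-01  2.7300e+00] F [0.43 0.01 0.93] Mtool [ 0.067 -0.005  0.01 ] w 52.2 gf 0.0 q7 -0.74
```

Call:
apply_moves(moves=[[0, 0, 0.01, 0, 0, 0], [0, 0, 0.03, 0, 0, 0], [0, 0, 0.05, 0, 0, 0], [0, 0, 0.0604, 0, 0, 0], [0, 0, 0.0604, 0, 0, 0], [0, 0, 0.0604, 0, 0, 0]])

```text
clock: 32.45
eef_pos: [610.7, -284.9, 9.1]
tool_rot: [1.0, 0.024, 0.0, 0.0]
force: [-1.3, -0.7, 0.5]
gripper_width: 52.4
grasp_force: 0.0
```

Call:
apply_moves(moves=[[0, 0, 0, 0, 0, 0], [0, 0, 0, 0, 0, 0], [0, 0, 0, 0, 0, 0], [0, 0, 0, 0, 0, 0], [0, 0, 0, 0, 0, 0], [0, 0, 0, 0, 0, 0], [0, 0, -0.002, 0, 0, 0], [0, 0, -0.004, 0, 0, 0], [0, 0, -0.008, 0, 0, 0], [0, 0, -0.012, 0, 0, 0], [0, 0, -0.012, 0, 0, 0], [0, 0, -0.012, 0, 0, 0], [0, 0, -0.012, 0, 0, 0]], fingers=255, force=70)

```text
clock: 34.08
eef_pos: [610.3, -284.4, 20.6]
tool_rot: [1.0, 0.024, -0.0, -0.0]
force: [-0.2, 0.9, -6.9]
gripper_width: 14.9
grasp_force: 68.8
```

```bash
python3 -c "
from h import *
im,d=avg(10); slope('side',d,611,-284.7,182.7)
"
```

```text
clk 34.58 pos [ 610.5 -284.5   20.8] yaw [-180.     -0.      2.72] F [-0.88  0.64 -7.02] Mtool [ 0.005  0.164 -0.024] w 14.8 gf 68.8 q7 -0.72
avgF [-0.24 -0.16 -6.86] avgMtool [ 0.013  0.15  -0.016] sd [0.55 0.46 0.67] [0.031 0.026 0.03 ]
(-85, -75) 26 51.5
(-55, -50) 13 52.4
(-44, -25) 23 47.4
(-24, -12) 1 11.2
(12, 24) 22 48.2
(25, 44) 32 47.6
(52, 75) 86 53.5
```

Also iron (6.9 N), with the balance point 22 mm towards the tip. Regrip.

Call:
apply_moves(moves=[[0, 0, 0.004, 0, 0, 0], [0, 0, 0.008, 0, 0, 0], [0, 0, 0.0105, 0, 0, 0], [0, 0, 0.0117, 0, 0, 0], [0, 0, 0.0117, 0, 0, 0], [0, 0, 0.0117, 0, 0, 0]])

```text
clock: 35.33
eef_pos: [610.3, -284.4, 9.6]
tool_rot: [1.0, 0.024, -0.0, -0.0]
force: [-4.8, 2.8, 2.8]
gripper_width: 14.9
grasp_force: 69.9
```

Call:
apply_moves(moves=[[0, 0, 0, 0, 0, 0], [0, 0, 0, 0, 0, 0], [0, 0, 0, 0, 0, 0], [0, 0, 0, 0, 0, 0], [-0.011, 0, -0.001, 0, 0, 0], [-0.022, 0, -0.001, 0, 0, 0], [-0.022, 0, -0.001, 0, 0, 0], [-0.022, 0, -0.001, 0, 0, 0]], fingers=150)

```text
clock: 36.33
eef_pos: [588.7, -285.6, 10.3]
tool_rot: [1.0, 0.024, 0.0, -0.0]
force: [0.3, 0.4, -0.5]
gripper_width: 35.5
grasp_force: 0.0
```

Call:
apply_moves(moves=[[0, 0, 0, 0, 0, 0], [0, 0, 0, 0, 0, 0], [0, 0, 0, 0, 0, 0], [0, 0, 0, 0, 0, 0], [0, 0, 0, 0, 0, 0], [0, 0, -0.002, 0, 0, 0], [0, 0, -0.004, 0, 0, 0], [0, 0, -0.008, 0, 0, 0], [0, 0, -0.012, 0, 0, 0], [0, 0, -0.012, 0, 0, 0], [0, 0, -0.012, 0, 0, 0], [0, 0, -0.012, 0, 0, 0]], fingers=255, force=70)

```text
clock: 37.83
eef_pos: [588.4, -285.4, 22.0]
tool_rot: [1.0, 0.024, -0.0, -0.0]
force: [0.6, 0.1, -5.8]
gripper_width: 15.2
grasp_force: 69.5
```

```bash
python3 -c "
from fit import *
im,d=avg(10); slope('side',d,611,-284.7,182.7); o=env.get_obs(); a=np.radians(np.degrees(Rt.from_quat(o['tool_rot']).as_euler('xyz'))[2]); print('grip offset', -(np.array(o['eef_pos'][:2])-[611,-284.7])@[np.cos(a),np.sin(a)])
"
```

```text
clk 38.33 pos [ 588.4 -285.6   22.1] yaw [180.     0.     2.72] F [-0.32  0.34 -7.29] Mtool [-0.024 -0.013  0.008] w 14.8 gf 69.5 q7 -0.69
avgF [-0.24  0.27 -6.83] avgMtool [ 0.008 -0.008  0.02 ] sd [0.56 0.37 0.48] [0.036 0.03  0.025]
(-85, -75) 23 52.2
(-55, -50) 14 52.4
(-44, -25) 34 48.3
(-24, -12) 20 48.9
(12, 24) 0 None
(25, 44) 23 48.5
(52, 75) 97 54.5
grip offset 22.5671043860479
```

```bash
python3 -c "
from h import *
print(rel(365.2,-257.7,120,88.58))"
```

```text
([-0.2217, -0.0384, -0.0979], [-0.0, 0.0, -85.86])
```

Call:
apply_moves(moves=[[0, 0, -0.02, 0, 0, 0], [0, 0, -0.05, 0, 0, 0], [0, 0, -0.08, 0, 0, 0], [-0.007, -0.001, -0.098, 0, 0, -4], [-0.02, -0.003, -0.098, 0, 0, -10], [-0.04, -0.007, -0.098, 0, 0, -17], [-0.06, -0.01, -0.098, 0, 0, -25], [-0.085, -0.015, -0.098, 0, 0, -33], [-0.11, -0.019, -0.098, 0, 0, -41], [-0.135, -0.023, -0.098, 0, 0, -49], [-0.16, -0.028, -0.098, 0, 0, -58], [-0.185, -0.032, -0.098, 0, 0, -67], [-0.205, -0.036, -0.098, 0, 0, -76], [-0.2217, -0.0384, -0.098, 0, 0, -82], [-0.2217, -0.0384, -0.098, 0, 0, -85.9], [-0.2217, -0.0384, -0.098, 0, 0, -85.9], [-0.2217, -0.0384, -0.098, 0, 0, -85.9], [-0.2217, -0.0384, -0.098, 0, 0, -85.9]])

```text
clock: 40.58
eef_pos: [365.5, -257.8, 120.3]
tool_rot: [0.716, 0.698, 0.0, 0.0]
force: [-0.6, 0.7, -6.5]
gripper_width: 15.0
grasp_force: 69.4
```

```bash
python3 -c "
from fit import *
bal(); print(rel(365.2,-257.7,45.2,88.58))
for c in('top','side'):
  im,d=env.camera(c); cv2.imwrite(f'pics/{c}7.png',im); np.save(f'{c}7.npy',d)
  W=cloud(c,d).reshape(-1,3)[d.ravel()>0]; print(c)
  k=(W[:,2]>140)&(W[:,2]<157)&(abs(W[:,0]-365)<30)&(W[:,1]<-284)&(W[:,1]>-330); T=W[k]; print('tip',k.sum(),T[:,0].min(),T[:,0].max(),T[:,1].min(),T[:,2].mean())
"
```

```text
clk 40.58 pos [ 365.5 -257.8  120.3] yaw [1.7998e+02 2.0000e-02 8.8590e+01] F [-0.59  0.69 -6.53] Mtool [ 0.007 -0.016 -0.004] w 15.0 gf 69.4 q7 0.65
([0.0002, -0.0003, 0.0751], [0.02, 0.02, 0.01])
topTraceback (most recent call last):
  File "<string>", line 7, in <module>
    k=(W[:,2]>140)&(W[:,2]<157)&(abs(W[:,0]-365)<30)&(W[:,1]<-284)&(W[:,1]>-330); T=W[k]; print('tip',k.sum(),T[:,0].min(),T[:,0].max(),T[:,1].min(),T[:,2].mean())
                                                                                                              ~~~~~~~~~~^^
    return umr_minimum(a, axis, None, out, keepdims, initial, where)
ValueError: zero-size array to reduction operation minimum which has no identity
```

```bash
python3 -c "
from fit import *
c='side'; im,d=env.camera(c); cv2.imwrite(f'pics/{c}7.png',im); np.save(f'{c}7.npy',d)
W=cloud(c,d).reshape(-1,3)[d.ravel()>0]
k=(W[:,2]>138)&(W[:,2]<160)&(abs(W[:,0]-365)<30)&(W[:,1]<-284)&(W[:,1]>-335); T=W[k]; print('tip',k.sum(),np.percentile(T,[2,50,98],axis=0).round(1).tolist())
k=(W[:,2]>62)&(W[:,2]<80)&(abs(W[:,0]-435)<30)&(W[:,1]>-220)&(W[:,1]<-170); T=W[k]; print('Mtip',k.sum(),np.percentile(T,[2,50,98],axis=0).round(1).tolist())
k=(W[:,2]>130)&(W[:,2]<160)&(abs(W[:,0]-365)<30)&(W[:,1]>-200)&(W[:,1]<-140); T=W[k]; print('boss',k.sum(),np.percentile(T,[2,50,98],axis=0).round(1).tolist() if k.sum() else 0)
cv2.imwrite('pics/c7.png',cv2.resize(im[210:370,190:350],(600,600),interpolation=cv2.INTER_CUBIC))
"
```

```text
tip 206 [[352.4, -312.0, 138.9], [366.0, -302.7, 150.7], [379.4, -284.6, 154.1]]
Mtip 162 [[424.5, -218.8, 64.3], [437.9, -206.9, 75.1], [451.4, -188.3, 79.4]]
boss 0 0
```

View pics/c7.png

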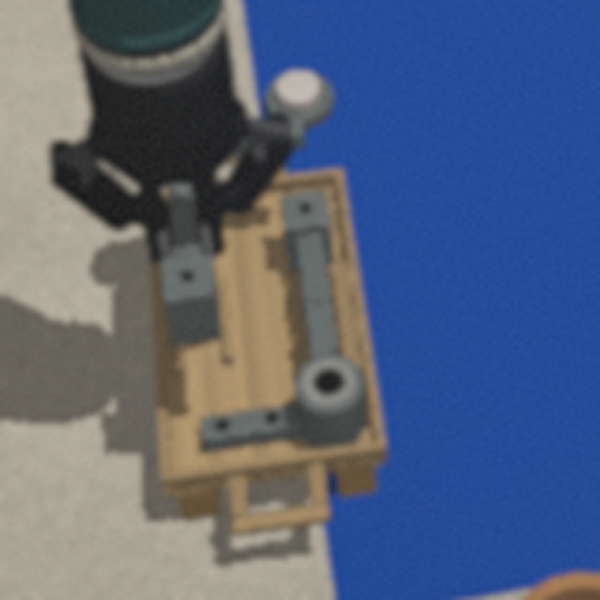

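The picture shows M lying in the far nest, its leg at the near end, and the held bracket level over the near nest. The measured tip position (about −310 with camera bias removed) matches the plan, so I lower it.

Call:
apply_moves(moves=[[0, 0, 0.01, 0, 0, 0], [0, 0, 0.025, 0, 0, 0], [0, 0, 0.04, 0, 0, 0], [0, 0, 0.052, 0, 0, 0], [0, 0, 0.06, 0, 0, 0], [0, 0, 0.066, 0, 0, 0], [0, 0, 0.07, 0, 0, 0], [0, 0, 0.073, 0, 0, 0], [0, 0, 0.075, 0, 0, 0], [0, 0, 0.0755, 0, 0, 0], [0, 0, 0.0755, 0, 0, 0], [0, 0, 0.0755, 0, 0, 0]])

```text
clock: 42.18
eef_pos: [365.4, -257.8, 45.2]
tool_rot: [0.716, 0.699, 0.0, 0.0]
force: [-2.5, 1.2, 7.2]
gripper_width: 15.0
grasp_force: 71.3
```

```bash
python3 -c "
from fit import *
avg(4)"
```

```text
clk 42.38 pos [ 365.4 -257.8   45.2] yaw [179.96  -0.    88.62] F [-2.74  0.78  6.32] Mtool [0.684 0.377 0.004] w 14.8 gf 71.3 q7 0.73
avgF [-2.54  1.9   6.1 ] avgMtool [0.654 0.345 0.002] sd [0.3  0.77 0.28] [0.027 0.039 0.021]
```

Call:
apply_moves(moves=[[0, 0, 0, 0, 0, 0], [0, 0, 0, 0, 0, 0], [0, 0, 0, 0, 0, 0], [0, 0, -0.005, 0, 0, 0], [0, 0, -0.02, 0, 0, 0], [0, 0, -0.05, 0, 0, 0], [0, 0, -0.09, 0, 0, 0], [0.05, 0, -0.12, 0, 0, 0], [0.1, 0, -0.13, 0, 0, 0], [0.15, 0, -0.13, 0, 0, 0], [0.2, 0, -0.13, 0, 0, 0], [0.2, 0, -0.13, 0, 0, 0], [0.2, 0, -0.13, 0, 0, 0]], fingers=175)

```text
clock: 44.0
eef_pos: [370.2, -58.2, 175.3]
tool_rot: [0.716, 0.699, 0.0, 0.001]
force: [-0.3, -0.6, -0.8]
gripper_width: 27.3
grasp_force: 0.0
```

```bash
python3 -c "
from fit import *
bal()
for c in('top','side'):
  im,d=env.camera(c); cv2.imwrite(f'pics/{c}8.png',im); np.save(f'{c}8.npy',d)
  print(c,'R');slope(c,d,365.8,-235.1,-91.4,zlo=50,zhi=160)
print('M side');slope(c,d,435.2,-259.9,88.6,zlo=50,zhi=160)
for c in('top','side'):
  print(c,env.recognise(c,'bracket_1'))
  d=np.load(f'{c}8.npy');W=cloud(c,d).reshape(-1,3)[d.ravel()>0];k=(W[:,2]>16)&(W[:,2]<60)&(abs(W[:,0]-448)<30)&(abs(W[:,1]+43)<30); print('btn',W[k].mean(0).round(1) if k.sum() else None,np.percentile(W[k,2],90) if k.sum() else 0)
im=np.hstack([cv2.imread('pics/top8.png')[210:310,320:440],cv2.imread('pics/side8.png')[240:360,200:320][:100]]); cv2.imwrite('pics/c8.png',cv2.resize(im,None,fx=3.3,fy=3.3,interpolation=cv2.INTER_CUBIC))
"
```

```text
clk 44.0 pos [370.2 -58.2 175.3] yaw [1.7993e+02 2.0000e-02 8.8620e+01] F [-0.33 -0.64 -0.79] Mtool [-0.016 -0.031  0.052] w 27.3 gf 0.0 q7 0.06
top R
(-85, -75) 9 79.8
(-55, -50) 5 75.9
(-44, -25) 15 72.2
(-24, -12) 10 71.7
(12, 24) 12 71.7
(25, 44) 16 72.8
(52, 75) 40 78.9
side R
(-85, -75) 19 75.5
(-55, -50) 12 74.5
(-44, -25) 29 71.5
(-24, -12) 19 71.2
(12, 24) 18 70.6
(25, 44) 36 71.7
(52, 75) 108 77.8
M side
(-85, -75) 74 75.0
(-55, -50) 11 74.9
(-44, -25) 32 71.0
(-24, -12) 19 71.2
(12, 24) 20 71.7
(25, 44) 31 72.1
(52, 75) 66 77.8
top [{'location': [0.6219, 0.6178], 'confidence': 0.87}, {'location': [0.5741, 0.6658], 'confidence': 0.85}, {'location': [0.3472, 0.6395], 'confidence': 0.77}, {'location': [0.6014, 0.6482], 'confidence': 0.69}, {'location': [0.7059, 0.528], 'confidence': 0.37}]
btn [453.9 -41.   21.7] 25.04834598651954
side [{'location': [0.3767, 0.697], 'confidence': 0.75}, {'location': [0.4239, 0.7697], 'confidence': 0.72}, {'location': [0.4022, 0.7405], 'confidence': 0.21}, {'location': [0.398, 0.427], 'confidence': 0.15}]
btn [450.4 -45.2  20.7] 23.069479408714113
```

View pics/c8.png

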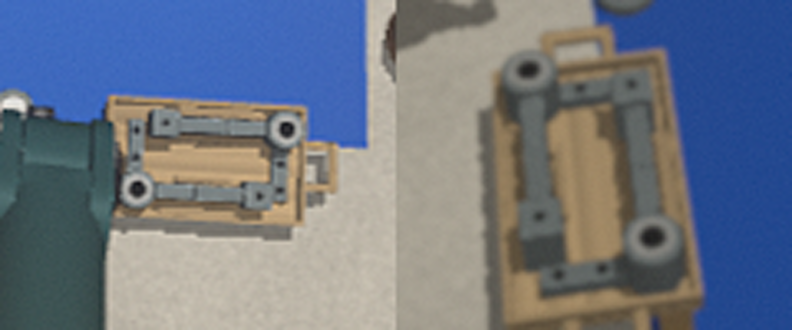

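View pics/side8.png

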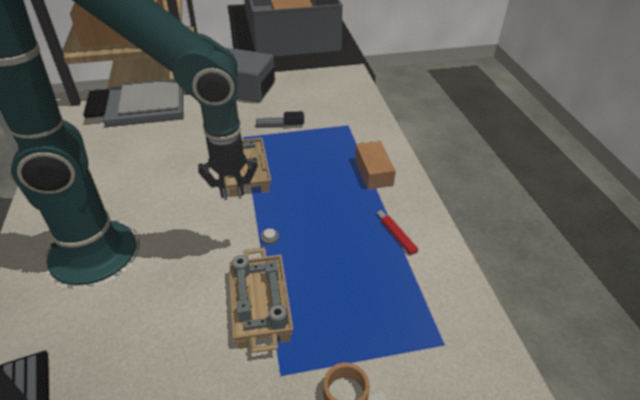

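Both iron brackets lie flat and interlocked in the lug tray (side view, tray around (262,300)), and the mat is clear. Now the button at about (449, −44).

```bash
python3 -c "
from fit import *
print(rel(449,-44,45,88.6))
W,im=clouds('0')['side']
for c in('top','side'):
  W,im=clouds('0')[c]; k=(np.hypot(W[:,0]-449,W[:,1]+44)<14)&(im.min(1)>150); print(c,k.sum(),W[k].mean(0).round(1),np.percentile(W[k,2],[10,50,90]).round(1))
"
```

```text
([0.0169, 0.0785, 0.1297], [0.01, 0.01, -0.11])
top 46 [449.2 -43.7  20.5] [16.4 20.  25.9]
side 49 [449.9 -45.   21.6] [19.5 21.6 23.3]
```

Call:
apply_moves(moves=[[0.008, 0.04, 0.02, 0, 0, 0], [0.0169, 0.0785, 0.05, 0, 0, 0], [0.0169, 0.0785, 0.09, 0, 0, 0], [0.0169, 0.0785, 0.12, 0, 0, 0], [0.0169, 0.0785, 0.13, 0, 0, 0], [0.0169, 0.0785, 0.137, 0, 0, 0], [0.0169, 0.0785, 0.142, 0, 0, 0], [0.0169, 0.0785, 0.147, 0, 0, 0], [0.0169, 0.0785, 0.147, 0, 0, 0]], fingers=255, force=20)

```text
clock: 45.32
eef_pos: [449.0, -42.7, 27.8]
tool_rot: [0.716, 0.699, 0.0, 0.0]
force: [-0.6, 0.6, 0.2]
gripper_width: 0.1
grasp_force: 0.0
```

Call:
apply_moves(moves=[[0, 0, 0.002, 0, 0, 0], [0, 0, 0.004, 0, 0, 0], [0, 0, 0.006, 0, 0, 0], [0, 0, 0.008, 0, 0, 0], [0, 0, 0.0095, 0, 0, 0], [0, 0, 0.0095, 0, 0, 0], [0, 0, 0.0095, 0, 0, 0]])

```text
clock: 46.2
eef_pos: [449.0, -42.7, 18.2]
tool_rot: [0.716, 0.699, 0.0, 0.0]
force: [0.4, -0.1, 3.1]
gripper_width: 0.1
grasp_force: 1.8
```

Call:
apply_moves(moves=[[0, 0, 0.001, 0, 0, 0], [0, 0, 0.002, 0, 0, 0], [0, 0, 0.003, 0, 0, 0], [0, 0, 0.003, 0, 0, 0], [0, 0, 0.003, 0, 0, 0]])

```text
clock: 46.82
eef_pos: [449.1, -42.7, 15.9]
tool_rot: [0.716, 0.699, 0.0, 0.0]
force: [-3.7, 0.4, 15.6]
gripper_width: -0.2
grasp_force: 7.8
```

Fully pressed against its stop. Retract and check.

Call:
apply_moves(moves=[[0, 0, 0, 0, 0, 0], [0, 0, -0.005, 0, 0, 0], [0, 0, -0.02, 0, 0, 0], [0, 0, -0.06, 0, 0, 0], [0, 0, -0.11, 0, 0, 0], [0, 0, -0.15, 0, 0, 0], [0, 0.05, -0.17, 0, 0, 0], [0, 0.1, -0.18, 0, 0, 0], [0, 0.1, -0.18, 0, 0, 0], [0, 0.1, -0.18, 0, 0, 0]])

```text
clock: 48.08
eef_pos: [547.5, -45.3, 194.6]
tool_rot: [0.716, 0.698, -0.001, -0.001]
force: [-0.2, 0.1, -1.0]
gripper_width: -0.3
grasp_force: 0.0
```

```bash
python3 -c "
from fit import *
bal()
for c in('top','side'):
  im,d=env.camera(c); cv2.imwrite(f'pics/{c}9.png',im)
cv2.imwrite('pics/c9.png',cv2.resize(im[90:370,180:440],(557,600),interpolation=cv2.INTER_CUBIC))
slope('side',d,379.5,256,-89.8,zlo=50,zhi=160)
"
```

```text
clk 48.08 pos [547.5 -45.3 194.6] yaw [-1.7988e+02  1.0000e-02  8.8610e+01] F [-0.2   0.1  -0.96] Mtool [ 0.015  0.007 -0.019] w -0.3 gf 0.0 q7 0.07
(-85, -75) 7 74.6
(-55, -50) 8 75.4
(-44, -25) 13 72.2
(-24, -12) 9 72.2
(12, 24) 10 70.3
(25, 44) 10 71.5
(52, 75) 58 75.7
```

View pics/c9.png

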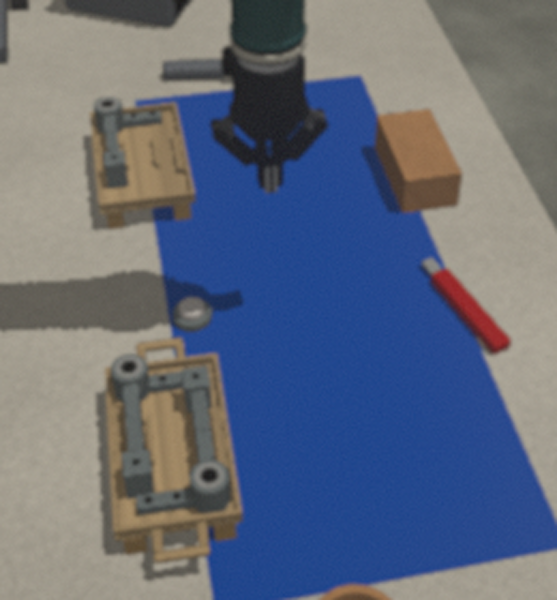

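View pics/top9.png

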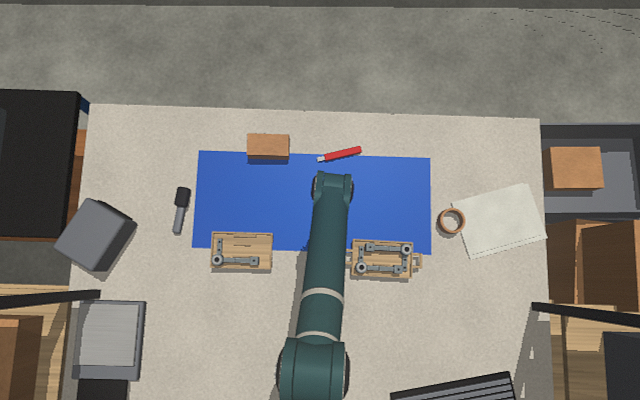

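Everything is packed: aluminium in the plain tray at top-view (240,252), two iron interlocked in the lug tray at (382,258), and nothing else has moved.

```bash
python3 -c "
from rig import env
print(env.sign_off())"
```

```text
the job is handed in; nothing more can be done
None
```

All three brackets present were balanced, weighed and packed (two iron interlocked in the lug tray, one aluminium in the plain tray), the confirm button was pressed to its stop, and the job was handed in at about 48 s; sign-off returned no verdict.

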